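# Hang the dip can over the drip tray

### The arm

A 6-joint arm with a two-finger parallel gripper is mounted at the origin on the work surface. World frame = base frame: x ahead of the robot, y to its left, z up, the work surface at z = 0. Lengths are in m, angles in degrees, forces in N, time in s.
With the tool pointing down it reaches from about 0.3 to 0.825 m from the base axis. Payload 5.4 kg.
Tool frame: the origin (TCP) lies at the very end of the fingers, on their centre line; the grasp point (between the pads) lies 19 mm behind it; z points along the fingers, y is the line along which they close (so a half turn about z gives the same grasp; the last joint's range is limited). The gripper opens to 92 mm and grips with 3 to 60 N. Pads are 20 mm wide; open, the fingers measure 128 mm over their backs; the gripper's body (75 mm by 189 mm) begins 69 mm behind the grasp point.
Start: joints at [-75.35, 9.076, 91.501, -0, 79.423, -12.038], TCP at [0.258, -0.514, 0.215] pointing down, gripper open.
Joint ranges: [-166.64, 166.64], [-54.1, 131.32], [10.49, 154.53], [-73.88, 253.88], [9.74, 151.15], [-171.62, 171.62]. Speed limits (degrees/s): [147.25, 147.25, 180, 180, 180, 180].

### API

Orientations are given as a 3x3 rotation matrix whose columns are the frame's x, y, z axes.
In Python, from plant import arm gives the robot as it stands.
- The arm moves only by the tool drive_tool, never from a script. Its arguments are lists of equal length, an entry for each row: "travel": the shift along the world's x, y, z in mm, a list of three; "delta_rot": the turn, a rotation vector about the world's x, y, z in rad, a list of three. A call has 1 to 20 rows; each row shifts and turns the commanded pose from where the row before left it; what a row does not reach is not made up. A row lasts 1/10 s, in which the tool goes at most 50 mm and 8.59 degrees, less where a joint would pass 70% of its speed; a pose out of reach is approached as far as the arm can. A call with a gripper value outside its range is refused whole. "jaw" is the opening, from 0 (shut) to 1 (fully open), set as the call begins (left out, the last holds). The fingers move at their own pace and stop on an object; the grip force is fixed at half the most. Time passes only in rows, so rows that do not move let the fingers close. It gives the time, the measured TCP pose, the force, the opening and the grip force at its end, in the units of the state.
- arm.read_state(): the state, without advancing time (a new reading comes with each control period).
- arm.capture(name): name is "scene" or "top" or "wrist"; returns a dict with "pixels" (400x640x3 uint8, blue, green, red), "K" (3x3 intrinsics, pixels), "view" (4x4, takes a point from world to camera coordinates). Camera axes: x right, y down, z forward; pixel columns grow to the right and rows downward; lengths in m; the calibration is good to about 2 mm. A picture is of the moment at which its call begins. There is no depth.
- arm.finish_job(): hands the job in; it is judged then, once.
The state is a dict: "t": time; "joint_positions": joint angles; "qd": joint speeds; "joint_efforts": joint torques, N m; "tool_pos": TCP position; "eef_rot": TCP orientation; "force": force on the tool from outside, world axes, zero at the start; "torque": the same for the moment, N m; "width": opening from 0.0 (shut) to 1.0 (fully open); "grasp_force": force on a finger pad.
Only numpy, scipy, OpenCV 4.12 (cv2) and the standard library are available. Lean on these libraries where they do the work, as an engineer would, in place of code of your own. Each camera call takes 0.05 s, during which the arm holds its last target. There are 200 camera calls.

### The job

Slide the drip tray under the lamp fully out of its housing to its stop. Then pick up the empty dip can by its bail handle and hang it by that handle on the hook under the lamp, so that it hangs free and still above the open tray. Leave everything else on the bench where it is.

Things in the scene. Friction and masses are not known exactly. Their poses are not given: they have to be found in the camera images.
- dip_can: The dip can: open plain steel can, 85 mm tall, 80 mm wide at the foot, 92 mm at the rim, with a stiff bail handle (a fixed arch of 10 mm round bar) standing up in its x-z plane. The only vessel with an arch over its mouth. Mass about 0.25 kg. Origin: centre of its underside, z up; x runs along the bail's top bar (the can looks the same turned half round).
- can_bail (a point): Middle of the axis of the bail's top bar, 145 mm above the can's underside. The bar is straight and level along the can's x from -45 to +45 mm, 10 mm thick, then slopes to the rim (legs 112 mm apart outside at most). Under the bar it is 55 mm down to the rim. Axes as the can's.
- drip_rack: Fixed grey sheet-metal housing of the drip tray, 220 deep (x) x 340 wide (y) x 90 mm high, open front to its -x (towards the robot). Origin: centre of its underside. A 16 mm post on it at (60, 0) mm carries the hook arm and a lamp above it.
- lamp (a point): Middle of the lamp's lower front edge: a fixed white box, 90 deep (x, from here away from the robot) x 100 wide (y) x 28 mm. It starts 35 mm in front of the hook rod, 61 mm above its top, and covers it up to 25 mm short of the tip: it blocks a gripper coming straight down on the hook; a tool leaning back towards the robot passes in front of it. Axes as the rack's.
- hook_seat (a point): Where the bail shall hang: top of the level hook rod, 255 mm above the bench; axes as the rack's. The 10 mm rod runs along y from an arm at y = -85 mm from here to its upturned open end at +45 mm. The bail's bar lies across it, along x; its axis is then 5 mm above this point. The arm runs at rod height from the closed end back (+x) to the post.
- hook_tip (a point): Top of the hook's upturned end: 45 mm to +y of the seat and 22 mm above it.
- drip_tray (a joint): How far the steel drip tray is pulled out, in m: 0 closed, 0.12 at its stop; it slides along the rack's -x with light friction.
- tray_handle (a point): Middle of the tray's handle: a level bar 11 mm thick and 220 mm long along the rack's y, on two stays 94 mm either side of the middle, 35 mm in front of the tray's front panel (gap 29 mm), 60 mm above the bench; moves with the tray. The top of the panel is 82 mm above the bench. Axes as the rack's.
- jug: Bystander: white plastic jug with a side handle, 95 mm tall, 84 mm wide; origin centre of underside.
- pipe: Bystander: upright grey plastic pipe offcut, 120 mm tall, 90 mm outside.
- tape: Bystander: roll of paper tape lying flat, 100 mm wide, 35 mm tall.
- brush: Bystander: long-handled brush, 220 mm, lying on the bench.
- scraper: Bystander: spatula-like scraper, 240 mm, lying on the bench.
- tin: Bystander: closed tin, 90 mm wide, 110 mm tall.
- jar: Bystander: small closed white jar, 66 mm wide, 85 mm tall.
There are look-alikes about, which are no part of the job. Leave any blue or purple look-alike of the dip_can alone.

How it is judged:
By the outcome, as a careful person would: the job done as asked, in the order asked, and still so for the second after the job is handed in, with the robot touching nothing.
It also fails if it takes over 64 s, if anything falls off the work surface, if the arm or the gripper's body presses on something with over 40 N, if the wrist force passes 120 N, or if a joint passes its speed limit or range.

## Working session

There is one attempt and no reset: what is moved stays moved. The work goes in short steps, Python scripts to look and compute and a tool call to move; the robot and the scene stay as the last step left them, time stands still between calls to the robot, and variables do not carry over. Pictures are saved under pics/ and viewed, at most 10 in all, crops included, and the job is handed in when it is done.

Besides the shell and the picture viewer there is one more tool, called after "Request:" as name(argument=value, ...) on one line, values as JSON. drive_tool: Moves the arm, as the interface text tells. Its arguments: {"type":"object","properties":{"travel":{"type":"array"},"delta_rot":{"type":"array"},"jaw":{"type":"number"}},"required":["travel","delta_rot"]}

```bash
mkdir -p pics; cat > h.py <<'E'
import numpy as np, cv2, pickle
from plant import arm
def cap(n,f):
    c=arm.capture(n); cv2.imwrite(f'pics/{f}.png',c['pixels']); pickle.dump(c,open(f'pics/{f}.pkl','wb')); return c
def load(f): return pickle.load(open(f'pics/{f}.pkl','rb'))
def ray(c,uv):
    V=np.array(c['view']);R=V[:3,:3];t=V[:3,3]
    d=R.T@np.linalg.inv(c['K'])@np.array([uv[0],uv[1],1.]); return -R.T@t,d/np.linalg.norm(d)
def onz(c,uv,z):
    o,d=ray(c,uv); return o+d*(z-o[2])/d[2]
def tri(*cu):
    A=np.zeros((3,3));b=np.zeros(3)
    for c,uv in cu:
        o,d=ray(c,uv);P=np.eye(3)-np.outer(d,d);A+=P;b+=P@o
    p=np.linalg.solve(A,b); return p,[np.linalg.norm(np.cross(ray(c,uv)[1],p-ray(c,uv)[0])) for c,uv in cu]
def proj(c,p):
    V=np.array(c['view']);q=c['K']@(V[:3,:3]@np.asarray(p)+V[:3,3]);return q[:2]/q[2]
E
python3 - <<'E'
from h import *
for n in('scene','top'):
    c=cap(n,n+'0'); print(n,ray(c,(320,200)),c['K'][0,0])
a=load('scene0')['pixels'];b=load('top0')['pixels']
print(arm.read_state()['t'])
E
```

```text
scene (array([1.09612806, 0.36774929, 1.05550416]), array([-0.54951988, -0.35081413, -0.75825942])) 363.226606468629
top (array([ 0.32843993, -0.002101  ,  1.41571758]), array([ 0.12110818, -0.00724969, -0.99261284])) 399.989842346072
0.1
```

View pics/scene0.png

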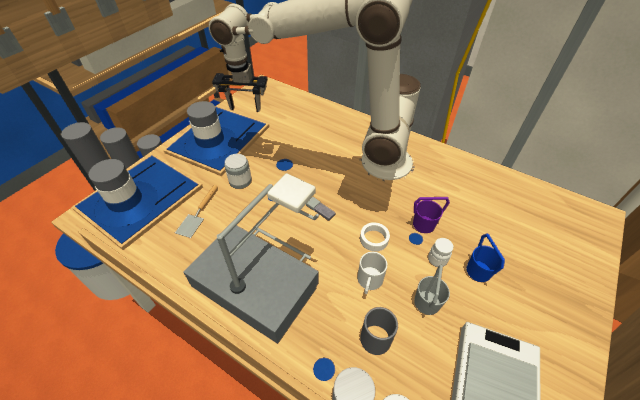

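View pics/top0.png

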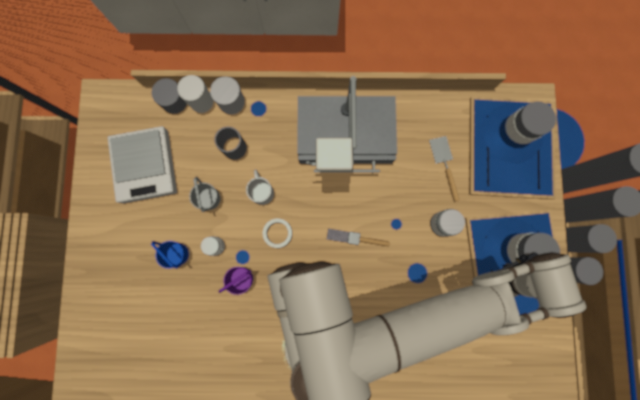

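```bash
python3 - <<'E'
from h import *
a=load('scene0')['pixels'];b=load('top0')['pixels']
f=lambda im,x,y,w,h,s:cv2.resize(im[y:y+h,x:x+w],(w*s,h*s),interpolation=cv2.INTER_CUBIC)
A=np.hstack([f(a,390,220,80,100,4),f(b,170,160,80,100,4)])   # 400 high, 640
cv2.imwrite('pics/c1.png',A)
B=np.vstack([f(a,180,170,160,90,5)[:,:800], ])
C=f(b,290,70,115,115,5)
cv2.imwrite('pics/c2.png',f(a,180,165,160,120,5))
cv2.imwrite('pics/c3.png',C)
E
```

```text
(no output)
```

View pics/c1.png

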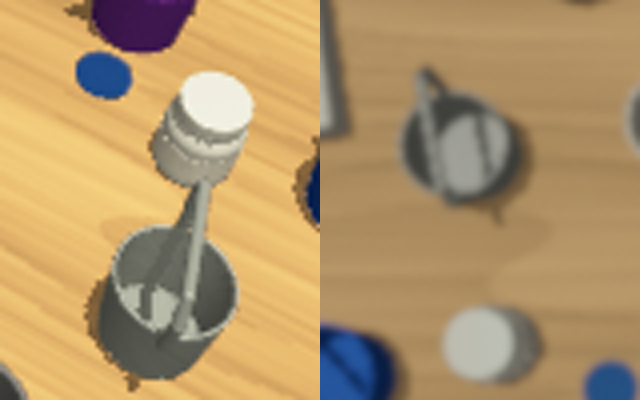

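View pics/c2.png

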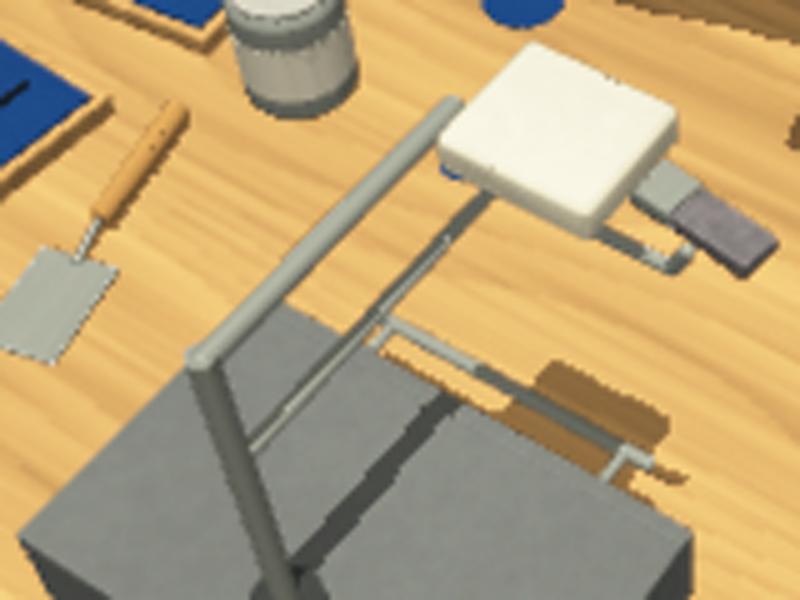

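View pics/c3.png

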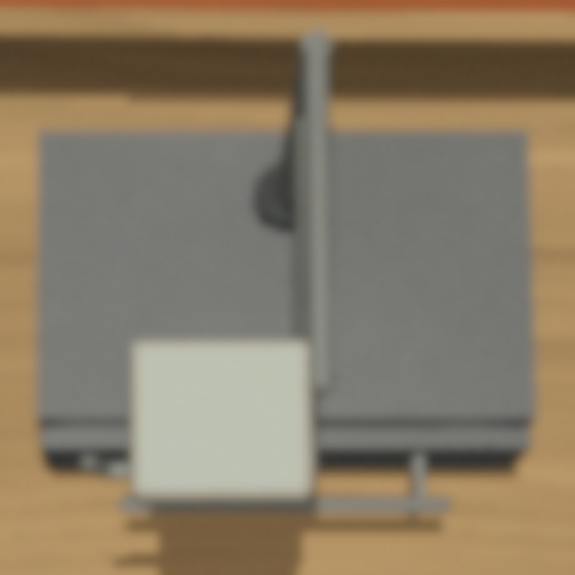

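```bash
python3 - <<'E'
from h import *
np.set_printoptions(precision=4,suppress=True)
s=load('scene0');t=load('top0')
T=lambda x,y:(290+x/5-.4,70+y/5-.4)
S=lambda x,y:(180+x/5-.4,165+y/5-.4)
TC=lambda x,y:(170+(x-320)/4-.4,160+y/4-.4); SC=lambda x,y:(390+x/4-.4,220+y/4-.4)
for n,p,z in[('rk backL',(40,132),.09),('backR',(527,132),.09),('frR',(533,418),.09),('frL',(38,420),.09),('hL',(120,503),.06),('hR',(450,503),.06),('lamp fL',(132,498),.344),('fR',(312,498),.344),('bL',(132,340),.344),('bR',(310,340),.344)]:print(n,onz(t,T(*p),z))
for n,p,z in[('frL',(690,535),.09),('frR',(282,305),.09),('backR',(20,538),.09),('hL',(655,462),.06),('hR',(385,320),.06),('tip',(690,250),.277),('armcorner',(490,195),.25)]:print('S',n,onz(s,S(*p),z))
print('lamp S fL',onz(s,S(678,112),.344),'fR',onz(s,S(535,42),.344),'bL',onz(s,S(590,222),.344),'bR',onz(s,S(440,138),.344))
print('can rim T',onz(t,TC(462,147),.085),'S',onz(s,SC(174,285),.085),tri((t,TC(462,147)),(s,SC(174,285))))
print('bar T ends',onz(t,TC(427,78),.145),onz(t,TC(445,190),.145))
print('bar S ends',onz(s,SC(203,185),.145),onz(s,SC(188,310),.145))
# gray bright bar pixels in top
g=cv2.resize(t['pixels'][172:216,185:225],None,fx=1,fy=1); print(cv2.cvtColor(g,cv2.COLOR_BGR2GRAY)[::2,::1])
E
```

```text
rk backL [0.8521 0.0684 0.09  ]
backR [ 0.8554 -0.2691  0.09  ]
frR [ 0.6525 -0.2695  0.09  ]
frL [0.648  0.0667 0.09  ]
hL [0.5972 0.0108 0.06  ]
hR [ 0.5992 -0.217   0.06  ]
lamp fL [0.5437 0.0016 0.344 ]
fR [ 0.5446 -0.0966  0.344 ]
bL [0.6324 0.0024 0.344 ]
bR [ 0.6333 -0.0959  0.344 ]
S frL [0.6383 0.0683 0.09  ]
S frR [ 0.6406 -0.2509  0.09  ]
S backR [ 0.8563 -0.2664  0.09  ]
S hL [0.5922 0.0117 0.06  ]
S hR [ 0.5983 -0.2035  0.06  ]
S tip [0.5797 0.0306 0.277 ]
S armcorner [ 0.5907 -0.1005  0.25  ]
lamp S fL [0.549  0.0031 0.344 ] fR [ 0.5481 -0.0918  0.344 ] bL [0.6365 0.0073 0.344 ] bR [ 0.6327 -0.0915  0.344 ]
can rim T [0.4999 0.3732 0.085 ] S [0.5069 0.3839 0.085 ] (array([0.5005, 0.3806, 0.0716]), [np.float64(0.0037853330300889046), np.float64(0.0037853330300889206)])
bar T ends [0.5479 0.3869 0.145 ] [0.4575 0.3682 0.145 ]
bar S ends [0.4579 0.3716 0.145 ] [0.5556 0.3977 0.145 ]
[[150 150 149 149 149 149 150 151 151 151 151 150 150 150 150 150 150 150
  150 150 151 151 150 151 151 151 150 150 150 151 150 150 151 151 150 150
  150 150 150 150]
 [149 149 148 148 148 148 
[... 2781 characters left out ...]
  87  93 101
  115 132 142 145]
 [148 148 148 147 148 148 148 148 148 147 146 142 138 132 126 111  95  89
   97 107 110 108 105 100  90  77  69  69  71  76  82  88  95 104 116 126
  136 143 146 147]
 [147 147 147 146 146 145 145 145 145 145 145 145 144 142 136 124 108  94
   88  82  78  77  78  79  82  83  86  88  90  94  98 105 117 131 141 146
  147 147 147 148]
 [144 144 143 143 142 141 140 140 140 140 140 141 140 140 140 137 132 127
  124 123 123 122 120 116 111 106 106 104  97  99 115 128 136 141 143 144
  145 146 148 148]
 [142 142 142 142 142 142 143 142 142 142 142 142 142 142 141 142 142 141
  141 141 141 141 141 140 137 136 134 127 113 106 117 132 138 139 140 140
  140 141 142 143]]
```

```bash
python3 - <<'E'
from h import *
from scipy.spatial.transform import Rotation as Ro
np.set_printoptions(precision=4,suppress=True)
st=arm.read_state();R=np.array(st['eef_rot']);print(R,st['tool_pos'],st['width'])
for s in(1,-1):
    y=np.array([s,0,0.]);z=np.array([0,0,-1.]);G=np.c_[np.cross(y,z),y,z]
    print(s,Ro.from_matrix(G@R.T).as_rotvec())
print(np.array([.597,-.162,.046])-st['tool_pos'])
E
```

```text
[[ 0.8935  0.4491 -0.0004]
 [ 0.4491 -0.8935  0.0016]
 [ 0.0003 -0.0016 -1.    ]] [ 0.2581 -0.5132  0.2137] 1.0000092902419313
1 [-0.0012 -0.0013  1.105 ]
-1 [-0.0015  0.0014 -2.0366]
[ 0.3389  0.3512 -0.1677]
```

Request:
drive_tool(travel=[[20, 20.65, 0], [20, 20.65, 0], [20, 20.65, 0], [20, 20.65, 0], [20, 20.65, 0], [20, 20.65, 0], [20, 20.65, 0], [20, 20.65, 0], [20, 20.65, 0], [20, 20.65, 0], [20, 20.65, 0], [20, 20.65, 0], [20, 20.65, 0], [20, 20.65, 0], [20, 20.65, 0], [20, 20.65, 0], [19, 20.65, 0], [0, 0, 0], [0, 0, 0], [0, 0, 0]], delta_rot=[[0, 0, 0.065], [0, 0, 0.065], [0, 0, 0.065], [0, 0, 0.065], [0, 0, 0.065], [0, 0, 0.065], [0, 0, 0.065], [0, 0, 0.065], [0, 0, 0.065], [0, 0, 0.065], [0, 0, 0.065], [0, 0, 0.065], [0, 0, 0.065], [0, 0, 0.065], [0, 0, 0.065], [0, 0, 0.065], [0, 0, 0.065], [0, 0, 0], [0, 0, 0], [0, 0, 0]], jaw=0.24)

```text
t: 2.1
tool_pos: [0.5966, -0.1634, 0.2143]
eef_rot: [[0.001, 1.0, -0.001], [1.0, -0.001, -0.0], [-0.0, -0.001, -1.0]]
force: [-0.4, -0.0, 0.8]
width: 0.239
grasp_force: 0.0
```

```bash
python3 - <<'E'
from h import *
np.set_printoptions(precision=4,suppress=True)
c=cap('wrist','w1');st=arm.read_state();print(st['t'],st['tool_pos'],st['eef_rot'],st['width'])
print('handle mid,grip proj',[proj(c,p) for p in[(.597,-.102,.06),(.597,-.162,.06),(.633,-.162,.082)]])
E
```

```text
2.15 [ 0.5966 -0.1635  0.2144] [[ 0.0017  1.     -0.0006]
 [ 1.     -0.0017 -0.0001]
 [-0.0001 -0.0006 -1.    ]] 0.24161114553634858
handle mid,grip proj [array([320.5002, 121.1289]), array([320.5189, 181.2757]), array([358.0801, 186.778 ])]
```

View pics/w1.png

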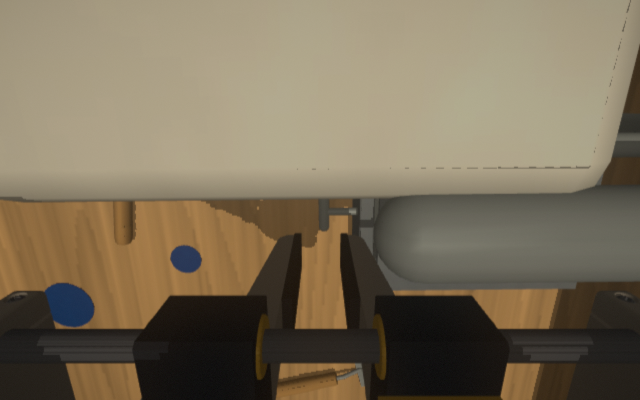

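```bash
python3 - <<'E'
from h import *
c=load('w1');print(ray(c,(320,200)),c['K'][0,0],arm.read_state()['joint_positions'])
E
```

```text
(array([ 0.59701945, -0.08195906,  0.38391272]), array([-0.00166853, -0.2952332 , -0.95542377])) 325.67871739525714 [-2.64957274e+01  1.54948847e+01  8.40571048e+01 -1.84422613e-02
  8.04761515e+01 -2.63980387e+01]
```

Request:
drive_tool(travel=[[1, 1, 0], [1, 1, 0], [1, 1, 0], [0.5, 1, 0], [0, 0, -21], [0, 0, -21], [0, 0, -21], [0, 0, -21], [0, 0, -21], [0, 0, -21], [0, 0, -14], [0, 0, -10], [0, 0, -10], [0, 0, -8], [0, 0, 0], [0, 0, 0]], delta_rot=[[0.0875, 0, 0], [0.0875, 0, 0], [0.0875, 0, 0], [0.0875, 0, 0], [0, 0, 0], [0, 0, 0], [0, 0, 0], [0, 0, 0], [0, 0, 0], [0, 0, 0], [0, 0, 0], [0, 0, 0], [0, 0, 0], [0, 0, 0], [0, 0, 0], [0, 0, 0]], jaw=0.22)

```text
t: 3.75
tool_pos: [0.601, -0.1588, 0.047]
eef_rot: [[-0.0, 1.0, 0.0], [0.939, 0.0, 0.343], [0.343, 0.0, -0.939]]
force: [-0.9, -0.3, 0.9]
width: 0.218
grasp_force: 0.0
```

Request:
drive_tool(travel=[[0, 0, 0], [0, 0, 0], [0, 0, 0], [0, 0, 0], [0, 0, 0]], delta_rot=[[0, 0, 0], [0, 0, 0], [0, 0, 0], [0, 0, 0], [0, 0, 0]], jaw=0.0)

```text
t: 4.25
tool_pos: [0.6009, -0.1589, 0.0472]
eef_rot: [[-0.0, 1.0, 0.0], [0.939, 0.0, 0.343], [0.343, 0.0, -0.939]]
force: [-3.7, -0.6, 5.0]
width: 0.105
grasp_force: 30.0
```

Request:
drive_tool(travel=[[-6, 0, 0], [-10, 0, 0], [-10, 0, 0], [-10, 0, 0], [-10, 0, 0], [-10, 0, 0], [-10, 0, 0], [-10, 0, 0], [-10, 0, 0], [-10, 0, 0], [-10, 0, 0], [-6, 0, 0], [-4, 0, 0], [-3, 0, 0], [-2, 0, 0], [0, 0, 0], [0, 0, 0]], delta_rot=[[0, 0, 0], [0, 0, 0], [0, 0, 0], [0, 0, 0], [0, 0, 0], [0, 0, 0], [0, 0, 0], [0, 0, 0], [0, 0, 0], [0, 0, 0], [0, 0, 0], [0, 0, 0], [0, 0, 0], [0, 0, 0], [0, 0, 0], [0, 0, 0], [0, 0, 0]])

```text
t: 5.95
tool_pos: [0.4822, -0.1602, 0.0472]
eef_rot: [[0.0, 1.0, 0.008], [0.941, -0.003, 0.339], [0.339, 0.007, -0.941]]
force: [13.2, -2.7, -0.8]
width: 0.108
grasp_force: 30.0
```

Request:
drive_tool(travel=[[-2, 0, 0], [-1, 0, 0], [0, 0, 0], [0, 0, 0], [0, 0, 0]], delta_rot=[[0, 0, 0], [0, 0, 0], [0, 0, 0], [0, 0, 0], [0, 0, 0]])

```text
t: 6.45
tool_pos: [0.4822, -0.1602, 0.0473]
eef_rot: [[0.001, 1.0, 0.015], [0.941, -0.005, 0.338], [0.338, 0.014, -0.941]]
force: [24.6, -0.9, -8.9]
width: 0.106
grasp_force: 30.0
```

Request:
drive_tool(travel=[[3, 0, 0], [0, 0, 0], [0, 0, 0]], delta_rot=[[0, 0, 0], [0, 0, 0], [0, 0, 0]])

```text
t: 6.75
tool_pos: [0.4822, -0.1602, 0.0473]
eef_rot: [[0.0, 1.0, 0.007], [0.941, -0.003, 0.339], [0.339, 0.007, -0.941]]
force: [12.6, -3.1, -0.5]
width: 0.107
grasp_force: 30.0
```

Request:
drive_tool(travel=[[0, 0, 0], [0, 0, 0], [0, 0, 0], [0, 0, 0], [0, -2, 8], [0, -3, 12], [0, -6, 20], [0, -6, 20], [0, 0, 30], [0, 0, 30], [0, 0, 30], [0, 0, 20]], delta_rot=[[0, 0, 0], [0, 0, 0], [0, 0, 0], [0, 0, 0], [0, 0, 0], [0, 0, 0], [0, 0, 0], [0, 0, 0], [0, 0, 0], [0, 0, 0], [0, 0, 0], [0, 0, 0]], jaw=0.22)

```text
t: 7.95
tool_pos: [0.4804, -0.1765, 0.2202]
eef_rot: [[-0.001, 1.0, 0.003], [0.94, -0.0, 0.34], [0.34, 0.003, -0.94]]
force: [0.7, 0.5, 0.6]
width: 0.219
grasp_force: 0.0
```

```bash
python3 - <<'E'
from h import *
from scipy.spatial.transform import Rotation as Ro
np.set_printoptions(precision=4,suppress=True)
st=arm.read_state();R=np.array(st['eef_rot']);print(st['t'],R,st['tool_pos'],st['joint_positions'])
c=cap('top','top1')
th=np.radians(50)
for a in(0,13):
  A=np.radians(a);h=np.array([np.cos(A),np.sin(A),0]);z=np.sin(th)*h-np.array([0,0,np.cos(th)])
  for s in(1,-1):
    y=s*np.array([-np.sin(A),np.cos(A),0]);G=np.c_[np.cross(y,z),y,z]
    print(a,s,Ro.from_matrix(G@R.T).as_rotvec())
cv2.imwrite('pics/c4.png',cv2.resize(c['pixels'][60:260,140:420],None,fx=2.8,fy=2.8))
E
```

```text
7.95 [[-0.001   1.      0.0028]
 [ 0.9403 -0.      0.3402]
 [ 0.3402  0.003  -0.9403]] [ 0.4804 -0.1765  0.2202] [-43.2235   7.2114  95.1333  14.4712  91.4089 -44.648 ]
0 1 [-0.9487 -0.9446  1.3533]
0 -1 [ 0.4141 -0.4096 -1.5305]
13 1 [-0.8605 -1.0771  1.5428]
13 -1 [ 0.4452 -0.3501 -1.3101]
```

View pics/c4.png

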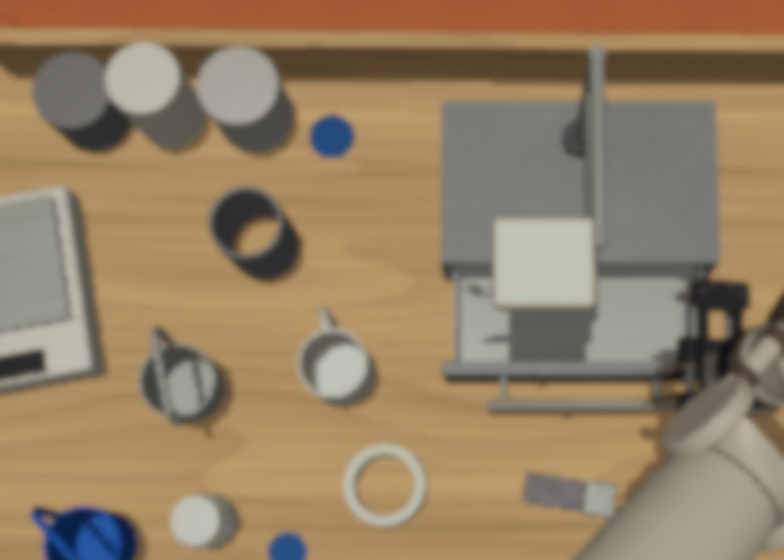

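Request:
drive_tool(travel=[[-3.5, 26.6, 1], [-3.5, 26.6, 1], [-3.5, 26.6, 1], [-3.5, 26.6, 1], [-3.5, 26.6, 1], [-3.5, 26.6, 1], [-3.5, 26.6, 1], [-3.5, 26.6, 1], [-3.5, 26.6, 1], [-3.5, 26.6, 1], [-3.5, 26.6, 1], [-3.5, 26.6, 1], [-3.5, 26.6, 1], [-3.5, 26.6, 1], [-3.5, 26.6, 1], [-3.5, 26.6, 1], [-3.5, 26.6, 1], [-3.5, 26.6, 1], [-3.5, 26.6, 1], [-3.5, 26.6, 1]], delta_rot=[[0.0223, -0.0175, -0.0655], [0.0223, -0.0175, -0.0655], [0.0223, -0.0175, -0.0655], [0.0223, -0.0175, -0.0655], [0.0223, -0.0175, -0.0655], [0.0223, -0.0175, -0.0655], [0.0223, -0.0175, -0.0655], [0.0223, -0.0175, -0.0655], [0.0223, -0.0175, -0.0655], [0.0223, -0.0175, -0.0655], [0.0223, -0.0175, -0.0655], [0.0223, -0.0175, -0.0655], [0.0223, -0.0175, -0.0655], [0.0223, -0.0175, -0.0655], [0.0223, -0.0175, -0.0655], [0.0223, -0.0175, -0.0655], [0.0223, -0.0175, -0.0655], [0.0223, -0.0175, -0.0655], [0.0223, -0.0175, -0.0655], [0.0223, -0.0175, -0.0655]], jaw=0.6)

```text
t: 10.0
tool_pos: [0.4152, 0.3047, 0.23]
eef_rot: [[0.646, 0.317, 0.695], [0.239, -0.948, 0.21], [0.725, 0.031, -0.688]]
force: [-0.3, -1.2, -0.0]
width: 0.6
grasp_force: 0.0
```

Request:
drive_tool(travel=[[0, 0, 0], [0, 0, 0], [0, 0, 0]], delta_rot=[[0, 0, 0], [0, 0, 0], [0, 0, 0]])

```text
t: 10.3
tool_pos: [0.416, 0.3031, 0.2299]
eef_rot: [[0.646, 0.317, 0.694], [0.24, -0.948, 0.21], [0.724, 0.032, -0.689]]
force: [0.9, -0.6, 0.2]
width: 0.598
grasp_force: 0.0
```

```bash
python3 - <<'E'
from h import *
from scipy.spatial.transform import Rotation as Ro
np.set_printoptions(precision=4,suppress=True)
c=cap('wrist','w2');st=arm.read_state();R=np.array(st['eef_rot']);print(st['t'],R,st['tool_pos'],st['joint_positions'])
A=np.radians(13);d=np.array([np.cos(A),np.sin(A),0]);C=np.array([.503,.378,.145])
print('bar end-,mid,end+',[proj(c,C+k*d) for k in(-.045,0,.045)])
E
```

```text
10.35 [[ 0.646   0.3167  0.6945]
 [ 0.2397 -0.948   0.2093]
 [ 0.7247  0.0313 -0.6884]] [0.4161 0.303  0.23  ] [ 27.5401 -33.7478 137.1756 -15.0535  31.4651 107.9072]
bar end-,mid,end+ [array([262.9765, 217.256 ]), array([271.6601, 175.2528]), array([279.1839, 138.8602])]
```

View pics/w2.png

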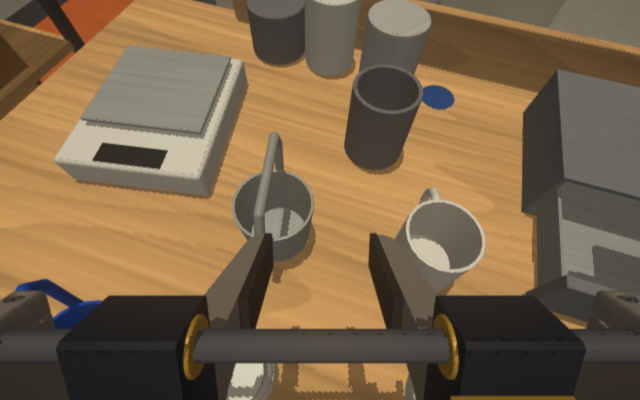

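```bash
python3 - <<'E'
from h import *
np.set_printoptions(precision=4,suppress=True)
c=load('w2');a,b=onz(c,(258.5,214),.145),onz(c,(273.5,138),.145);print(a,b,(a+b)/2,np.degrees(np.arctan2(*(b-a)[1::-1])),np.linalg.norm(b-a))
m=c['pixels'][120:270,235:315]
cv2.imwrite('pics/c5.png',cv2.resize(m,None,fx=4,fy=4,interpolation=cv2.INTER_CUBIC))
E
```

```text
[0.4608 0.3729 0.145 ] [0.5459 0.394  0.145 ] [0.5034 0.3835 0.145 ] 13.915041157188341 0.08767209164805276
```

View pics/c5.png

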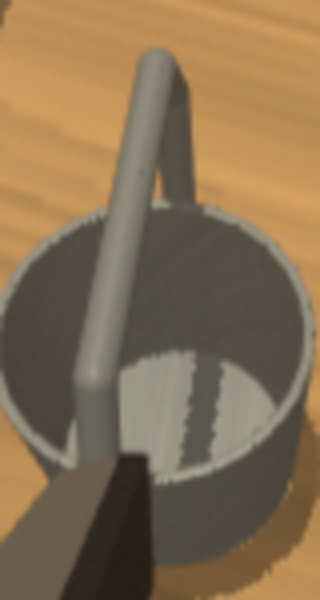

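```bash
cat >> h.py <<'E'
from scipy.spatial.transform import Rotation as Ro
def tgt(a,th):
    A=np.radians(a);t=np.radians(th);h=np.array([np.cos(A),np.sin(A),0])
    z=np.sin(t)*h-np.array([0,0,np.cos(t)]);y=np.array([np.sin(A),-np.cos(A),0]);return np.c_[np.cross(y,z),y,z]
def todo(G,p):
    st=arm.read_state();return (np.array(p)-st['tool_pos'])*1000,Ro.from_matrix(G@np.array(st['eef_rot']).T).as_rotvec()
E
python3 - <<'E'
from h import *
print(todo(tgt(14,50),(.4174,.3607,.194)))
E
```

```text
(array([  1.27029086,  57.73041515, -36.04729607]), array([ 0.04728118, -0.050361  , -0.07705583]))
```

Request:
drive_tool(travel=[[0, 9, -3], [0, 9, -3], [0, 10, -5], [0, 10, -5], [1, 10, -10], [0, 9.7, -10], [0, 0, 0], [0, 0, 0], [0, 0, 0]], delta_rot=[[0.008, -0.0084, -0.0128], [0.008, -0.0084, -0.0128], [0.008, -0.0084, -0.0128], [0.008, -0.0084, -0.0128], [0.008, -0.0084, -0.0128], [0.008, -0.0084, -0.0128], [0, 0, 0], [0, 0, 0], [0, 0, 0]])

```text
t: 11.25
tool_pos: [0.4174, 0.361, 0.1949]
eef_rot: [[0.623, 0.242, 0.744], [0.155, -0.97, 0.186], [0.767, -0.001, -0.642]]
force: [-0.3, -0.1, 0.1]
width: 0.598
grasp_force: 0.0
```

```bash
python3 - <<'E'
from h import *
print(todo(tgt(14,50),(.4843,.3773,.136)),arm.read_state()['joint_positions'])
c=cap('wrist','w3')
C=np.array([.503,.382,.145]);A=np.radians(14);d=np.array([np.cos(A),np.sin(A),0])
cv2.imwrite('pics/w3c.png',cv2.resize(c['pixels'][100:320,200:440],None,fx=3,fy=2.7))
print([proj(c,C+k*d) for k in(-.045,0,.045)])
E
```

```text
(array([ 66.93580142,  16.28299286, -58.87729692]), array([-0.00143212,  0.00078882, -0.00032585])) [ 39.36408515 -18.46327384 133.41250407 -48.5180556   25.92530201
 152.44913488]
[array([320.11759161, 224.7109852 ]), array([320.22064475, 177.98012679]), array([320.30679028, 138.91625598])]
```

Request:
drive_tool(travel=[[8, 2, -7], [11, 2.5, -10], [11, 2.5, -10], [11, 2.5, -10], [10, 2.5, -9], [8, 2, -7], [5, 1.5, -4], [3, 0.8, -2], [0, 0, 0], [0, 0, 0]], delta_rot=[[0, 0, 0], [0, 0, 0], [0, 0, 0], [0, 0, 0], [0, 0, 0], [0, 0, 0], [0, 0, 0], [0, 0, 0], [0, 0, 0], [0, 0, 0]])

```text
t: 12.3
tool_pos: [0.484, 0.3777, 0.136]
eef_rot: [[0.624, 0.243, 0.743], [0.155, -0.97, 0.187], [0.766, -0.001, -0.643]]
force: [0.0, 0.5, 0.2]
width: 0.597
grasp_force: 0.0
```

Request:
drive_tool(travel=[[0, 0, 0], [0, 0, 0], [0, 0, 0], [0, 0, 0], [0, 0, 0], [0, 0, 0], [0, 0, 0]], delta_rot=[[0, 0, 0], [0, 0, 0], [0, 0, 0], [0, 0, 0], [0, 0, 0], [0, 0, 0], [0, 0, 0]], jaw=0.0)

```text
t: 13.0
tool_pos: [0.4838, 0.3779, 0.1354]
eef_rot: [[0.624, 0.244, 0.742], [0.156, -0.97, 0.187], [0.766, -0.001, -0.643]]
force: [-0.3, 1.1, 0.1]
width: 0.102
grasp_force: 30.0
```

Request:
drive_tool(travel=[[0, 0, 2], [0, 0, 5], [0, 0, 10], [0, 0, 10], [0, 0, 10], [0, 0, 0], [0, 0, 0], [0, 0, 0]], delta_rot=[[0, 0, 0], [0, 0, 0], [0, 0, 0], [0, 0, 0], [0, 0, 0], [0, 0, 0], [0, 0, 0], [0, 0, 0]])

```text
t: 13.8
tool_pos: [0.4832, 0.3772, 0.171]
eef_rot: [[0.626, 0.243, 0.741], [0.157, -0.97, 0.186], [0.764, 0.0, -0.645]]
force: [-0.6, 0.2, -2.2]
width: 0.099
grasp_force: 30.0
```

```bash
python3 - <<'E'
from h import *
s=cap('scene','s2');w=cap('wrist','w4')
a=s['pixels'][180:330,370:500];cv2.imwrite('pics/c6.png',np.hstack([cv2.resize(a,(400,460)),cv2.resize(w['pixels'][60:340,200:440],(394,460))]))
print(arm.read_state()['joint_positions'])
E
```

```text
[ 34.97673901  -6.27175949 126.50320147 -54.1004706   19.66457933
 156.28668483]
```

View pics/c6.png

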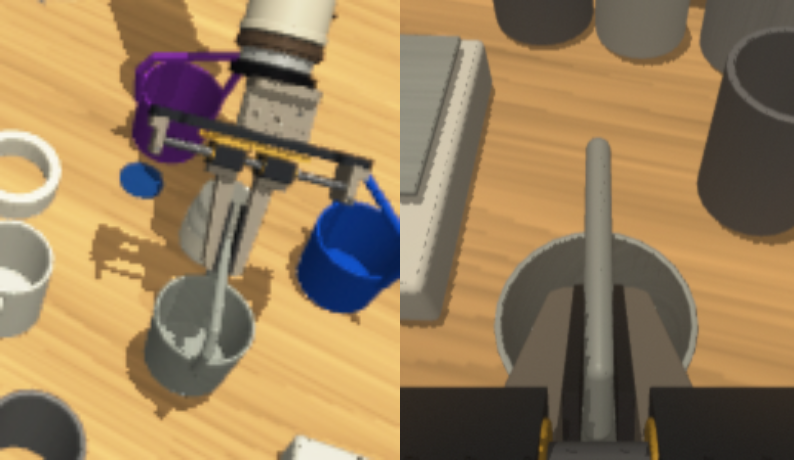

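Request:
drive_tool(travel=[[0, 0, 6], [0, 0, 12], [0, 0, 14], [0, 0, 14], [0, 0, 14], [0, 0, 14], [0, 0, 14], [0, 0, 12], [0, 0, 9], [0, 0, 4], [0, 0, 0]], delta_rot=[[0, 0, 0], [0, 0, 0], [0, 0, 0], [0, 0, 0], [0, 0, 0], [0, 0, 0], [0, 0, 0], [0, 0, 0], [0, 0, 0], [0, 0, 0], [0, 0, 0]])

```text
t: 15.0
tool_pos: [0.4839, 0.3778, 0.2856]
eef_rot: [[0.624, 0.243, 0.743], [0.156, -0.97, 0.187], [0.766, -0.001, -0.643]]
force: [-0.5, 0.2, -2.6]
width: 0.1
grasp_force: 30.0
```

Request:
drive_tool(travel=[[2, -6, 0], [4, -12, 0], [5, -16, 0], [5, -17, 0], [5, -17, 0], [5, -17, 0], [5, -17, 0], [5, -17, 0], [5, -17, 0], [5, -17, 0], [5, -17, 0], [5, -17, 0], [5, -17, 0], [5, -17, 0], [5, -17, 0], [5, -17, 0], [4, -12, 0], [2, -8, 0], [1, -4, 0], [0, 0, 0]], delta_rot=[[0, 0, -0.012], [0, 0, -0.012], [0, 0, -0.014], [0, 0, -0.014], [0, 0, -0.014], [0, 0, -0.014], [0, 0, -0.014], [0, 0, -0.014], [0, 0, -0.014], [0, 0, -0.014], [0, 0, -0.014], [0, 0, -0.014], [0, 0, -0.014], [0, 0, -0.014], [0, 0, -0.014], [0, 0, -0.014], [0, 0, -0.014], [0, 0, -0.01], [0, 0, 0], [0, 0, 0]])

```text
t: 17.0
tool_pos: [0.5668, 0.0984, 0.2852]
eef_rot: [[0.644, 0.001, 0.765], [0.0, -1.0, 0.002], [0.765, -0.001, -0.644]]
force: [-0.6, -0.1, -1.8]
width: 0.101
grasp_force: 30.0
```

```bash
python3 - <<'E'
from h import *
np.set_printoptions(precision=4,suppress=True)
w=load('w4');p=onz(w,(320,149),.1805);print('far end',p,'from TCP .4832 .3772 expect 45-19.3=~66mm:',np.linalg.norm(p[:2]-[.4832,.3772]))
print(todo(tgt(0,50),(.5617,.110,.2845)),arm.read_state()['joint_positions'])
s=cap('scene','s3');w=cap('wrist','w5')
# white lamp corners in both views, bail pixels
for n,c in(('s',s),('w',w)):
    print(n,'tip',proj(c,(.581,.029,.277)),'barmid',proj(c,(.581,.110,.294)),'end',proj(c,(.631,.110,.294)),'lampfr',proj(c,(.546,.003,.344)))
E
```

```text
far end [0.5487 0.3933 0.1805] from TCP .4832 .3772 expect 45-19.3=~66mm: 0.06748662513532674
(array([-5.0626, 11.6086, -0.6792]), array([-0.0009, -0.0011, -0.0015])) [ -3.9904 -29.3357 129.8648   6.3542  29.7577  81.8908]
s tip [316.8682 214.6643] barmid [342.7517 223.8172] end [332.7868 237.0368] lampfr [315.7964 186.2817]
w tip [432.758  233.9116] barmid [299.7806 220.0872] end [302.6514 153.5396] lampfr [567.3965 236.4865]
```

```bash
python3 - <<'E'
from h import *
np.set_printoptions(linewidth=250)
for f,(x,y) in(('w5',(433,234)),('s3',(317,215))):
    c=load(f);hsv=cv2.cvtColor(c['pixels'],cv2.COLOR_BGR2HSV)
    k=2 if f=='w5' else 1
    sl=(slice(y-14*k,y+16*k,k),slice(x-24*k,x+18*k,k))
    print(f,'S');print('\n'.join(' '.join('%3d'%v for v in r) for r in hsv[sl][...,1]));print('V');print('\n'.join(' '.join('%3d'%v for v in r) for r in hsv[sl][...,2]))
E
```

```text
w5 S
 21  21  21  19  19  20  22  22  23  23  19  21  23  21  21  21  19  19  19  23  21  19  23  21  23  21  19  18  20  20  21  21  23  23  21  23  20  20  20  21  21  25
 23  21  21  23  19  19  19  21  19  21  21  23  23  21  19  19  19  19  17  23  21  21  19  21  25  19  19  19  19  21  19  23  19  21  23  19  21  19  19  19  21  21
 21  21  21  23  21  21  19  19  23  18  21  21  21  19  19  21  19  19  21  23  23  19  19  21  21  23  21  19  19  21  21  23  22  21  21  23  23  21  21  20  22  21
 23  21  23  23  21  21  21  21  19  17  21  19  19  21  23  21  21  19  19  23  25  21  19  19  23  23  19  21  19  21  19  19  20  21  23  23  23  23  23  21  23  22
 21  19  21  21  19  21  21  21  19  21  21  19  21  21  25  23  23  21  23  25  23  21  19  21  21  25  23  23  21  21  19  19  21  22  20  21  21  23  19  23  21  23
 23  23  19  21  21  21  20  19  21  21  19  23  20  21  20  21  21  21  23  23  21  23  23  19  21  21  23  21  21  21  21  23  21  23  20  20  21  21  23  21  21  21
 23  25  23  19  21  21  21  23  21  21  23  23  21  23  23  19  21  19  19  23  21  21
[... 18373 characters left out ...]
 112 117 107 109 114 159 177
 73  73  73  74  82  92 138 145 144 143 141 143 155 186 214 234 234 235 235 235 233 228 192 135 142 166 182 189 188 195 216 218 188 153 112 103 106 107 111 136 175 180
 72  73  73  72  72  73  85 102 141 146 143 143 144 145 153 183 214 234 234 235 235 235 233 229 193 137 147 168 182 183 138 179 129 107 102 106 107 109 122 166 181 169
138  93  74  72  72  72  73  76  86 104 143 147 146 144 141 142 153 183 212 234 234 235 235 235 233 229 193 138 145 147 155 142 102 101 105 106 106 115 162 179 174 148
101 103 138  92  73  73  71  72  71  76  85 108 146 145 142 141 140 144 150 163 212 234 234 234 235 235 233 229 195 142 150 102  98 101 104 106 107 160 177 178 156 115
```

Request:
drive_tool(travel=[[-2, 0, -2], [-3, 0, -2], [-2, 0, -1], [0, 0, 0], [0, -5, 0], [0, -10, 0], [0, -10, 0], [0, -10, 0], [0, -8, 0], [0, -5, 0], [0, -2, 0], [0, 0, 0], [0, 0, 0]], delta_rot=[[0, 0, 0], [0, 0, 0], [0, 0, 0], [0, 0, 0], [0, 0, 0], [0, 0, 0], [0, 0, 0], [0, 0, 0], [0, 0, 0], [0, 0, 0], [0, 0, 0], [0, 0, 0], [0, 0, 0]])

```text
t: 18.4
tool_pos: [0.5598, 0.049, 0.2804]
eef_rot: [[0.643, 0.002, 0.766], [0.001, -1.0, 0.002], [0.766, -0.001, -0.643]]
force: [-0.5, -0.2, -2.9]
width: 0.1
grasp_force: 30.0
```

Request:
drive_tool(travel=[[0, -4, 0], [0, -6, 0], [0, -6, 0], [0, -6, 0], [0, -6, 0], [0, -4, 0], [0, -2, 0], [0, 0, 0], [0, 0, 0]], delta_rot=[[0, 0, 0], [0, 0, 0], [0, 0, 0], [0, 0, 0], [0, 0, 0], [0, 0, 0], [0, 0, 0], [0, 0, 0], [0, 0, 0]])

```text
t: 19.3
tool_pos: [0.5598, 0.0149, 0.2804]
eef_rot: [[0.643, 0.002, 0.766], [0.001, -1.0, 0.002], [0.766, -0.001, -0.643]]
force: [-0.4, 0.4, -2.3]
width: 0.1
grasp_force: 30.0
```

Request:
drive_tool(travel=[[0, -4, 0], [0, -6, 0], [0, -6, 0], [0, -6, 0], [0, -5, 0], [0, -3, 0], [0, -1, 0], [0, 0, 0], [0, 0, 0]], delta_rot=[[0, 0, 0], [0, 0, 0], [0, 0, 0], [0, 0, 0], [0, 0, 0], [0, 0, 0], [0, 0, 0], [0, 0, 0], [0, 0, 0]])

```text
t: 20.2
tool_pos: [0.5598, -0.0161, 0.2804]
eef_rot: [[0.643, 0.002, 0.766], [0.001, -1.0, 0.002], [0.766, -0.001, -0.643]]
force: [0.5, 0.6, -3.0]
width: 0.097
grasp_force: 30.0
```

Request:
drive_tool(travel=[[0, 0, -3], [0, 0, -5], [0, 0, -5], [0, 0, -5], [0, 0, -4], [0, 0, -3], [0, 0, 0], [0, 0, 0]], delta_rot=[[0, 0, 0], [0, 0, 0], [0, 0, 0], [0, 0, 0], [0, 0, 0], [0, 0, 0], [0, 0, 0], [0, 0, 0]])

```text
t: 21.0
tool_pos: [0.5599, -0.0163, 0.2555]
eef_rot: [[0.643, 0.002, 0.766], [0.001, -1.0, 0.002], [0.766, -0.001, -0.643]]
force: [-1.1, 0.1, -2.3]
width: 0.1
grasp_force: 30.0
```

```bash
python3 - <<'E'
from h import *
c=cap('wrist','w6');g=cv2.cvtColor(c['pixels'],cv2.COLOR_BGR2GRAY)
print('far elbow',proj(c,(.626,-.0162,.268)),'lampcorner',proj(c,(.546,.003,.316)),'rod tip',proj(c,(.58,.029,.277)),'rod',proj(c,(.58,.01,.255)),proj(c,(.58,.01,.245)),'barC',proj(c,(.58,-.016,.268)))
for r in range(90,300,6):print(r,' '.join('%3d'%v for v in g[r,280:460:5]))
E
```

```text
far elbow [319.58021918 147.6636499 ] lampcorner [269.4149329  218.08229342] rod tip [237.0016559  199.34101006] rod [276.11494203 219.14247326] [277.92883312 226.94415964] barC [318.87766742 208.05053795]
90 185 192 192 191 192 195 196 196 196 197 195 195 196 195 194 194 194 195 194 193 192 192 193 192 194 196 197 195 194 194 194 195 195 195 194 195
96 188 193 192 192 193 193 195 194 195 196 195 194 195 194 194 195 194 195 195 194 195 194 194 194 193 194 194 194 194 193 194 196 196 195 193 193
102 190 194 194 193 193 194 194 194 196 196 197 197 195 195 195 195 195 195 195 195 195 196 195 195 195 194 194 195 194 194 195 195 195 195 193 192
108 190 193 193 193 194 194 195 195 198 199 199 200 199 198 197 196 193 193 193 194 195 195 195 196 196 198 196 194 193 192 192 193 192 193 193 193
114 191 193 193 193 194 194 194 195 197 198 199 201 199 198 196 194 194 192 193 194 193 194 194 194 194 196 196 195 194 193 191 191 193 195 193 194
120 191 193 193 194 194 194 195 195 197 196 197 198 198 197 195 196 194 195 194 195 196 195 195 194 194 195 196 196 195 193 191 191 192 193 195 195
126 192 
[... 3583 characters left out ...]
  76  30  32  64  89  88  88  89  84  58  59 101 137 130  77  76 133 132 133 132 132 132 132 133 133 132 132
276  90  90  90  89  82  32  27 116 139 116  37  32  43  89  89  89  89  89  59  78 139 139 137  78  76 129 134 134 133 132 132 132 131 130 131 132
282  90  90  90  90  48  31  26  81 151 117  40  30  32  89  88  88  88  88  87  85 137 136 135  77  76  86 134 135 134 132 133 132 133 132 132 131
288  89  88  89  89  36  29  24  79 118 105  36  30  31  88  88  88  89  88  88  70  77  77  76  76  76  75 136 134 133 133 133 133 132 132 131 133
294  83  82  89  89  31  31  24  75  96  89  37  31  28  88  88  83  82  83  82  82  71  71  71  70  70  72 124 123 124 122 121 121 121 121 131 129
```

Request:
drive_tool(travel=[[0, 0, -2], [0, 0, -1], [0, 0, -1], [0, 0, 0], [0, 0, 0]], delta_rot=[[0, 0, 0], [0, 0, 0], [0, 0, 0], [0, 0, 0], [0, 0, 0]])

```text
t: 21.55
tool_pos: [0.5598, -0.0162, 0.2513]
eef_rot: [[0.643, 0.002, 0.766], [0.001, -1.0, 0.002], [0.766, -0.001, -0.643]]
force: [0.4, 0.1, -2.7]
width: 0.097
grasp_force: 30.0
```

Request:
drive_tool(travel=[[0, 0, -1], [0, 0, -1], [0, 0, 0], [0, 0, 0], [0, 0, 0]], delta_rot=[[0, 0, 0], [0, 0, 0], [0, 0, 0], [0, 0, 0], [0, 0, 0]])

```text
t: 22.05
tool_pos: [0.56, -0.0163, 0.2499]
eef_rot: [[0.643, 0.002, 0.766], [0.001, -1.0, 0.002], [0.766, -0.001, -0.643]]
force: [-0.6, -0.2, -0.3]
width: 0.101
grasp_force: 30.0
```

Request:
drive_tool(travel=[[0, 0, -0.5], [0, 0, 0]], delta_rot=[[0, 0, 0], [0, 0, 0]])

```text
t: 22.25
tool_pos: [0.5601, -0.0164, 0.2496]
eef_rot: [[0.642, 0.002, 0.766], [0.001, -1.0, 0.002], [0.766, -0.001, -0.642]]
force: [-1.8, 1.2, 1.9]
width: 0.103
grasp_force: 30.0
```

Request:
drive_tool(travel=[[0, 0, 0], [0, 0, 0], [0, 0, 0], [0, 0, 0], [0, 0, 0], [0, 0, 0], [0, 0, 0], [0, 0, 0]], delta_rot=[[0, 0, 0], [0, 0, 0], [0, 0, 0], [0, 0, 0], [0, 0, 0], [0, 0, 0], [0, 0, 0], [0, 0, 0]], jaw=0.4)

```text
t: 23.05
tool_pos: [0.5598, -0.0163, 0.2489]
eef_rot: [[0.643, 0.002, 0.766], [0.001, -1.0, 0.002], [0.766, -0.001, -0.643]]
force: [-0.5, -0.4, -0.1]
width: 0.397
grasp_force: 0.0
```

```bash
python3 - <<'E'
from h import *
c=cap('wrist','w7');s=cap('scene','s4')
g=cv2.cvtColor(c['pixels'],cv2.COLOR_BGR2GRAY)
for r in range(210,300,6):print(r,' '.join('%3d'%v for v in g[r,250:400:5]))
E
```

```text
210  87  91  92  96 119 119 119 119 119  76  75  75  76  77  83  79  76  76  75  76  75  77  76  76  77  76  77  76  77  78
216  79  85  89 121 153 153 153 154 153  91  90  91  91  78  82  78  90  91  92  92  92  91  92  91  90  90  90  90  90  89
222 112  83  82 105 103 104 103 103 102  83  83  84  82  76  83  78  81  82  83  82  83  82  81  81  82  82  82  82  82  82
228 112 112 113 113 142  73  73  76  76  77  79  77  77  77  81  78  75  77  76  75  73  73  72  72  78 104 110 114 112 112
234  98  88  90 139  71  80  76  40  76  77  75  76  75  77  82  78  76  75  75  73  74  30  41  66  68  84  66  67  67  68
240  64  54  62  97  95  95  40  38  75  74  76  76  75  76  81  79  74  76  72  71  69  28  28  59  59  59  81  82  83  83
246  91  58 102  95  95  95  37  32  73  74  76  77  78  77  81  78  69  75  75  73  73  26  25  58  59  59  60  82  81  82
252 147  68  95  95  94  77  38  31  72  74  76  77  96  76  81  77  76  74  73  72  71  26  27  31  58  57  58  66  80  81
258 142  95  95  95  94  40  37  30  72  74 143 150 142  77  81  76  72  81  82  74  70  24  26  33  92  91  90  92  79  81
264  95  95  94  94  94  38  36  29  72 152 150 151 141  76  80  77  72  81  82  84  74  25  27  32  89  94  92  94  93  79
270  95  95  95  94  61  37  30  29 150 153 152 151 142  94 111  95  74  82  81  84  83  24  25  32  38  93  94  93  93  93
276  94  95  95  95  36  38  29  28 152 155 154 153 144 122 145 119  79  82  81  84  82  31  26  32  32  92  93  93  93  92
282  94  94  95  92  35  36  27  57 155 155 154 153 146 121 152 121  80  82  81  83  82  68  25  29  33  70  93  93  93  93
288  94  93  93  47  37  29  30 129  92  91  89  88  88 104 116 104  73  81  81  83  82  81  25  25  35  31  92  92  92  93
294  94  93  94  37  36  28  25  83  84  83  82  81  81  95 101  93  74  82  80  82  82  81  25  22  33  33  92  93  92  92
```

Request:
drive_tool(travel=[[-2, 0, 1.5], [-5, 0, 4], [-8, 0, 7], [-10, 0, 8], [-12, 0, 10], [-15, 0, 12], [-15, 0, 12], [-15, 0, 12], [-10, 0, 8], [0, 0, 0], [0, 0, 0], [0, 0, 0], [0, 0, 0], [0, 0, 0]], delta_rot=[[0, 0, 0], [0, 0, 0], [0, 0, 0], [0, 0, 0], [0, 0, 0], [0, 0, 0], [0, 0, 0], [0, 0, 0], [0, 0, 0], [0, 0, 0], [0, 0, 0], [0, 0, 0], [0, 0, 0], [0, 0, 0]])

```text
t: 24.55
tool_pos: [0.4848, -0.0173, 0.323]
eef_rot: [[0.651, 0.003, 0.759], [0.001, -1.0, 0.004], [0.759, -0.002, -0.651]]
force: [0.2, 0.6, -0.2]
width: 0.399
grasp_force: 0.0
```

```bash
python3 - <<'E'
from h import *
a=cap('scene','s5');aw=cap('wrist','w8')
for i in range(8): b=cap('scene','s6')
bw=cap('wrist','w9')
for x,y in((a,b),(aw,bw)):
    d=cv2.absdiff(x['pixels'],y['pixels']).max(2);print('moving px',(d>25).sum(),np.argwhere(d>25).mean(0) if (d>25).any() else '')
# bystanders: change between first scene and now
t=cap('top','top9');d=cv2.absdiff(load('top0')['pixels'],t['pixels']).max(2)
m=cv2.morphologyEx(((d>40)*255).astype('uint8'),cv2.MORPH_OPEN,np.ones((3,3)))
n,l,st,ce=cv2.connectedComponentsWithStats(m);print([(list(s),) for s in st[1:] if s[4]>25])
w=bw;print('rod tip',proj(w,(.58,.029,.277)),'elbows',proj(w,(.535,-.016,.26)),proj(w,(.624,-.016,.26)))
# can rim / tray front edge from wrist picture
g=cv2.cvtColor(w['pixels'],cv2.COLOR_BGR2GRAY)
ls=cv2.createLineSegmentDetector().detect(g[120:330,180:460])[0][:,0]
for q in ls:
    if np.hypot(q[2]-q[0],q[3]-q[1])>25:print((q+[180,120,180,120]).round(0))
print('tray panel top',proj(w,(.513,-.1,.082)),'handle',proj(w,(.479,-.1,.06)))
E
```

```text
moving px 242 [121.14876033 366.26446281]
moving px 740 [194.07972973 386.68783784]
[([np.int32(286), np.int32(160), np.int32(110), np.int32(88), np.int32(4294)],), ([np.int32(353), np.int32(160), np.int32(20), np.int32(10), np.int32(185)],), ([np.int32(190), np.int32(177), np.int32(33), np.int32(36), np.int32(686)],), ([np.int32(316), np.int32(245), np.int32(17), np.int32(4), np.int32(55)],), ([np.int32(317), np.int32(249), np.int32(10), np.int32(10), np.int32(92)],), ([np.int32(525), np.int32(253), np.int32(40), np.int32(10), np.int32(269)],), ([np.int32(340), np.int32(257), np.int32(246), np.int32(116), np.int32(10570)],), ([np.int32(515), np.int32(257), np.int32(8), np.int32(8), np.int32(50)],), ([np.int32(313), np.int32(260), np.int32(22), np.int32(9), np.int32(136)],), ([np.int32(242), np.int32(262), np.int32(91), np.int32(94), np.int32(2817)],), ([np.int32(274), np.int32(274), np.int32(8), np.int32(9), np.int32(43)],), ([np.int32(280), np.int32(286), np.int32(6), np.int32(12), np.int32(49)],), ([np.int32(218), np.int32(299), np.int32(57), np.int32(47), np.int32(1149)],), ([np.
[... 971 characters left out ...]
 294.]
[269. 237. 261. 210.]
[279. 328. 313. 328.]
[321. 328. 362. 328.]
[387. 234. 391. 263.]
[361. 321. 318. 322.]
[228. 293. 267. 236.]
[403. 294. 458. 294.]
[309. 322. 281. 321.]
[260. 209. 264. 178.]
[359. 232. 388. 326.]
[261. 300. 280. 236.]
[269. 123. 181. 123.]
[458. 234. 388. 233.]
[277. 190. 259. 171.]
[283. 305. 322. 305.]
[393. 263. 412. 292.]
[296. 147. 437. 147.]
[265. 166. 269. 124.]
[394. 208. 458. 207.]
[332. 304. 357. 304.]
[327. 179. 374. 179.]
[296. 137. 362. 137.]
[362. 139. 297. 140.]
[379. 301. 378. 327.]
[193. 170. 219. 168.]
[423. 211. 364. 210.]
[181. 184. 217. 184.]
[181. 194. 208. 194.]
tray panel top [386.73666126 307.72697717] handle [386.62459891 340.28344512]
```

Request:
drive_tool(travel=[[-5, 0, 5], [-5, 0, 5], [-5, 0, 5], [0, 0, 0], [0, 0, 0], [0, 0, 0], [0, 0, 0], [0, 0, 0], [0, 0, 0], [0, 0, 0], [0, 0, 0], [0, 0, 0], [0, 0, 0], [0, 0, 0], [0, 0, 0], [0, 0, 0], [0, 0, 0], [0, 0, 0], [0, 0, 0], [0, 0, 0]], delta_rot=[[0, 0, 0], [0, 0, 0], [0, 0, 0], [0, 0, 0], [0, 0, 0], [0, 0, 0], [0, 0, 0], [0, 0, 0], [0, 0, 0], [0, 0, 0], [0, 0, 0], [0, 0, 0], [0, 0, 0], [0, 0, 0], [0, 0, 0], [0, 0, 0], [0, 0, 0], [0, 0, 0], [0, 0, 0], [0, 0, 0]])

```text
t: 27.15
tool_pos: [0.4827, -0.0185, 0.3387]
eef_rot: [[0.656, 0.004, 0.755], [0.001, -1.0, 0.004], [0.755, -0.002, -0.656]]
force: [0.2, -0.4, 0.6]
width: 0.4
grasp_force: 0.0
```

```bash
python3 - <<'E'
from h import *
cs=[cap('scene' if i%2 else 'wrist',f'z{i}') for i in range(10)]
for k in(0,1):
    L=[c['pixels'] for c in cs[k::2]]
    for x in L[1:]:
        d=cv2.absdiff(L[0],x).max(2);q=np.argwhere(d>25);print(k,len(q),q.min(0) if len(q) else '',q.max(0) if len(q) else '')
# can through scene: compare expected positions, dark/grey pixel in scene under lamp
s=cs[1];t=cap('top','top10')
for n,p in(('can base front',(.54,-.016,.115)),('rim +y',(.58,.03,.2)),('panel top mid',(.513,-.1,.082)),('handle',(.48,-.1,.06))):
    print(n,proj(s,p),proj(t,p))
g=cv2.cvtColor(t['pixels'],cv2.COLOR_BGR2GRAY);u=proj(t,(.48,-.17,.06)).round().astype(int);print('handle column',u,g[u[1]-12:u[1]+8,u[0]])
w=cs[0];u=proj(w,(.58,-.016,.2));print('rim in wrist',[proj(w,(.58+.046*np.cos(a),-.016+.046*np.sin(a),.2)).round() for a in(1.57,-1.57,0,3.14)])
g=cv2.cvtColor(w['pixels'],cv2.COLOR_BGR2GRAY);r=int(u[1]);print(r,g[r,230:410:4])
E
```

```text
0 0  
0 0  
0 0  
0 1 [253 304] [253 304]
1 0  
1 1 [138 445] [138 445]
1 0  
1 0  
can base front [312.2037253  231.81677415] [321.45224858 184.07898723]
rim +y [317.42681778 231.11978194] [307.00769248 166.79239765]
panel top mid [295.96383556 221.01431624] [346.22644411 193.77900837]
handle [301.77442486 218.50768175] [345.77037378 204.24426819]
handle column [366 204] [118 100  74  69  96 128 148 154 152 145 138 136 133 119 103 106 126 143
 149 150]
rim in wrist [array([276., 217.]), array([360., 217.]), array([319., 183.]), array([318., 257.])]
217 [159 158 158 159 159 159 158 158 157  71  60  65  96  73  76  78  80  80
  83  82  84  80  89  84  81  80  81  81  80  77  73  74  86  92  92  92
  91  91  91  91  90  91  90  91  91]
```

```bash
python3 -c "
from plant import arm
print(arm.finish_job())"
```

```text
the job is handed in; nothing more can be done
None
```

The drip tray is out at its stop and the dip can hangs still by its bail on the hook above it. The arm was clear of everything, and I handed the job in at about 28 s. The top view showed no change in the bystanders it could see; the arm covered part of the bench.

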